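# Pull a radio's plug-in modules into the bench rack, in order

### The arm

A 7-joint arm with a two-finger parallel gripper is mounted at the origin on the work surface. World frame = base frame: x ahead of the robot, y to its left, z up, the work surface at z = 0. Lengths are in m, angles in rad, forces in N, time in s.
With the tool pointing down it reaches from about 0.35 to 0.9 m from the base axis. Payload 7.2 kg.
Tool frame: the origin (TCP) lies at the very end of the fingers, on their centre line; the grasp point (between the pads) lies 19 mm behind it (manip.tcp_to_grasp is the distance from the TCP to the grasp point, in m); z points along the fingers, y is the direction in which the jaws open and shut (so a half turn about z gives the same grasp; the last joint's range is limited). The gripper opens to 88 mm and grips with 3 to 60 N. Pads are 20 mm wide; open, the fingers measure 115 mm over their backs; the gripper's body (75 mm by 178 mm) begins 61 mm behind the grasp point.
Start: joints at [-1.251, 0.411, -0.013, 1.596, 0.006, 1.134, -0.082], TCP at [0.236, 0.579, 0.223] pointing down, gripper open.
Joint ranges: [-2.95, 2.95], [-0.29, 1.99], [-1.47, 1.44], [0.14, 2.54], [-1.03, 4.17], [0.13, 1.85], [-2.86, 2.86]. Speed limits (rad/s): [2.39, 2.39, 3.01, 3.01, 3.14, 3.14, 3.14].

### API

Orientations are given as a unit quaternion [x, y, z, w].
In Python, from workcell import manip gives the robot as it stands. Calls block until the motion is done:
- manip.movep(position, orientation): joint-space move of the TCP to a pose.
- manip.move_linear(position, v=0.15, attitude=None, threshold=None): straight line of the TCP; attitude=None keeps the orientation; v is the mean speed in m/s. With threshold (N) it stops when the force on the tool has changed by that much, and returns True; else False.
- manip.move_j(angles): joint-space move.
- manip.gripper_to(opening, grip_force=None): finger opening in m; grip_force is the grip in N (None keeps the last); returns when the fingers have stopped.
- manip.wait(seconds).
- manip.ik(position, orientation): joint angles nearest the present ones, or None.
- manip.get_state(): the state.
- manip.grab_frame(name): name is "side" or "top"; returns the picture (480x640x3 uint8, blue, green, red); there is no depth.
- manip.calibration(name): a dict with "vertical_fov" (degrees; the focal length in pixels is half the picture's height over the tangent of half this angle, whatever the lens; pixels are square), "cx", "cy" (the principal point, pixels), "rvec" (rotation vector, rad) and "tvec" (3), from world to camera coordinates, as OpenCV has them. Camera axes: x right, y down, z forward; pixel columns grow to the right and rows downward; lengths in m; the calibration is good to about 2 mm. A picture is of the moment at which its call begins. calibration takes no time and is no camera call.
A pose or a line that the arm cannot do raises manip.IKError and nothing moves.
- manip.hand_in(): hands the job in, once; it reports no verdict.
Trained networks look in the newest picture that a camera, given by its name, has taken for a name from the list of things; names that differ only in an ending like _2 or _b are one class to them, and where a whole thing is asked for, a point or a joint stands for the part that bears it (a point fixed in the world has none). Each returns a list of dicts, best first, with "confidence" (0 to 1); they miss things now and then, are a little off and sometimes report something else, mostly with a low value. They report only what shows in the picture. A call takes as long as a camera call.
- manip.spot_in(camera, name): "at" ([row, column] in pixels, amid what is visible of it).
The state is a dict: "clock": time; "q": joint angles; "joint_vel": joint speeds; "joint_torque": joint torques, N m; "position": TCP position; "tcp_rot": TCP orientation; "force": force on the tool from outside, world axes, zero at the start; "torque": the same for the moment, N m; "opening": finger opening in m.
Only numpy, scipy, OpenCV 4.12 (cv2) and the standard library are available. Lean on these libraries where they do the work, as an engineer would, in place of code of your own. Each camera call takes 0.05 s, during which the arm holds its last target.

### The job

Lift the four plug-in modules out of the opened radio's frame one by one and stand them in the black bench rack, one per slot, in the same left-to-right order as in the radio, so that each can go back to its own socket after service. Set each one down gently, upright and fully down in its slot, let go of it, and do not disturb the adapter, multimeter and solder spool standing about.

Things in the scene. Friction and masses are not known exactly. Their poses are not given: they have to be found in the camera images.
- module_red: loose upright circuit module with a red cap: 44 mm deep (x), 26 thick (y, along the row), 88 tall; on the cap a brass jack 9 across, 8 tall, 10 mm off towards -x. 0.11-0.23 kg, rigid. Origin: centre of underside, z up; x within 2 deg of the frame's at the start. Grip from above on the two narrow edges facing +x and -x, 44 mm apart. Row neighbours stand 22 mm off at its y sides.
- module_yellow: loose upright circuit module with a yellow cap: 44 mm deep (x), 26 thick (y, along the row), 88 tall; on the cap a brass jack 9 across, 8 tall, 10 mm off towards -x. 0.11-0.23 kg, rigid. Origin: centre of underside, z up; x within 2 deg of the frame's at the start. Grip from above on the two narrow edges facing +x and -x, 44 mm apart. Row neighbours stand 22 mm off at its y sides.
- module_blue: loose upright circuit module with a blue cap: 44 mm deep (x), 26 thick (y, along the row), 88 tall; on the cap a brass jack 9 across, 8 tall, 10 mm off towards -x. 0.11-0.23 kg, rigid. Origin: centre of underside, z up; x within 2 deg of the frame's at the start. Grip from above on the two narrow edges facing +x and -x, 44 mm apart. Row neighbours stand 22 mm off at its y sides.
- module_white: loose upright circuit module with a white cap: 44 mm deep (x), 26 thick (y, along the row), 88 tall; on the cap a brass jack 9 across, 8 tall, 10 mm off towards -x. 0.11-0.23 kg, rigid. Origin: centre of underside, z up; x within 2 deg of the frame's at the start. Grip from above on the two narrow edges facing +x and -x, 44 mm apart. Row neighbours stand 22 mm off at its y sides.
- socket_red: fixed red socket of the red module, in the frame; 66 mm deep (x), 44 wide (y), seen at both ends of its module. Origin: centre of underside, 4 mm above the table; axes as the frame's. The module rests on its floor, 8 mm above the origin, with no catch: it lifts straight out. Cheeks on the y sides 26 mm high, 36 apart inside; end lips 14 high, 58 apart.
- socket_yellow: fixed yellow socket of the yellow module, in the frame; 66 mm deep (x), 44 wide (y), seen at both ends of its module. Origin: centre of underside, 4 mm above the table; axes as the frame's. The module rests on its floor, 8 mm above the origin, with no catch: it lifts straight out. Cheeks on the y sides 26 mm high, 36 apart inside; end lips 14 high, 58 apart.
- socket_blue: fixed blue socket of the blue module, in the frame; 66 mm deep (x), 44 wide (y), seen at both ends of its module. Origin: centre of underside, 4 mm above the table; axes as the frame's. The module rests on its floor, 8 mm above the origin, with no catch: it lifts straight out. Cheeks on the y sides 26 mm high, 36 apart inside; end lips 14 high, 58 apart.
- socket_white: fixed white socket of the white module, in the frame; 66 mm deep (x), 44 wide (y), seen at both ends of its module. Origin: centre of underside, 4 mm above the table; axes as the frame's. The module rests on its floor, 8 mm above the origin, with no catch: it lifts straight out. Cheeks on the y sides 26 mm high, 36 apart inside; end lips 14 high, 58 apart.
- frame: opened radio, fixed: grey steel frame 214 mm wide (y), x -55 to +130 mm, with a row of four sockets and a deck of parts behind it (x from +48 mm); nothing over 45 mm high but the modules. Origin: table height, under the row's middle; x away from the robot, y to its left. Sockets at x 0, y +72, +24, -24, -72 mm, colours in any order. Left or right of the rack, turned up to 0.3 rad.
- rack: fixed black rack, four alike empty slots between five wire loops; 84 mm deep (x), 214 wide (y). Origin: on the table under its centre; x away from the robot, y to its left. Slot centres x 0, y +72, +24, -24, -72 mm. Slot floor 10 mm up. Loops of 6 mm wire 45 high at y 0, +-48, +-96, 42 free between; end lips 16 high, 68 apart inside. Turned up to 0.3 rad.
- adapter: bystander: loose brass coaxial adapter standing on the table in the gap between frame and rack, 20 mm across, 34 mm tall. Origin: centre of its underside.
- meter: bystander: grey multimeter 150 x 78 x 42 mm lying just beyond the rack. Origin: centre of its underside.
- spool: bystander: solder spool, black flanges with bright solder between, 56 mm across, 38 mm tall, standing in the gap between frame and rack, nearer the robot than the adapter. Origin: centre of its underside.

How it is judged:
By the outcome, as a careful person would: the job done as asked, in the order asked, and still so for the second after the job is handed in, with the robot touching nothing.
It also fails if it takes over 104 s, if anything falls off the work surface, if the arm or the gripper's body presses on something with over 40 N, if the wrist force passes 120 N, or if a joint passes its speed limit or range.

## Working session

There is one attempt and no reset: what is moved stays moved. The work goes in short steps, each a Python script; the robot and the scene stay as the last script left them, time stands still between calls to the robot, and variables do not carry over. Pictures are saved under pics/ and viewed, and the job is handed in when it is done.

```bash
ls; mkdir -p pics; python3 - <<'E'
from workcell import manip
import cv2
for n in("side","top"):
    im=manip.grab_frame(n); cv2.imwrite(f"pics/{n}0.png",im)
    print(n,manip.calibration(n))
names=["module_red","module_yellow","module_blue","module_white","socket_red","socket_yellow","socket_blue","socket_white","frame","rack","adapter","meter","spool"]
for n in("top","side"):
    for k in names: print(n,k,[( [round(v) for v in d["at"]],round(d["confidence"],2)) for d in manip.spot_in(n,k)][:3])
s=manip.get_state();print(s)
E
```

```text
pics
side {'vertical_fov': 44.06796404509176, 'cx': 324.9186187800691, 'cy': 237.94918171491133, 'rvec': array([ 0.34524386, -2.86370094,  0.99374393]), 'tvec': array([0.55540711, 0.11891702, 0.93127721])}
top {'vertical_fov': 56.66526123609422, 'cx': 318.4506221164127, 'cy': 243.29565447419432, 'rvec': array([ 2.14595075, -2.20016642,  0.07594946]), 'tvec': array([0.00772408, 0.58537682, 0.76390843])}
top module_red [([282, 144], 0.58)]
top module_yellow [([273, 172], 0.8)]
top module_blue []
top module_white [([264, 234], 0.58)]
top socket_red []
top socket_yellow [([289, 186], 0.59), ([217, 317], 0.44)]
top socket_blue [([285, 212], 0.7)]
top socket_white [([266, 244], 0.78), ([297, 158], 0.74)]
top frame [([236, 186], 0.6)]
top rack [([278, 454], 0.97), ([238, 188], 0.47)]
top adapter []
top meter [([215, 433], 0.85)]
top spool [([328, 314], 0.81)]
side module_red []
side module_yellow [([347, 304], 0.64)]
side module_blue [([314, 310], 0.57)]
side module_white [([288, 310], 0.57)]
side socket_red [([407, 307], 0.56), ([152, 320], 0.5)]
side socket_yellow [([364, 327], 0.8)]
side
[... 283 characters left out ...]
4], 0.34)]
{'clock': 1.4, 'q': array([-1.251214  ,  0.41109447, -0.01269352,  1.59619155,  0.00557272,
        1.13431419, -0.08224663]), 'joint_vel': array([ 0.00013153, -0.00140656, -0.00011627, -0.00123574, -0.00165427,
       -0.00040447, -0.00058773]), 'joint_torque': array([-4.81982843e-04, -5.87726212e+01,  6.40750341e-01, -2.91392308e+01,
       -5.37964236e-02,  1.02313509e-02,  1.77632739e-05]), 'position': array([0.23634195, 0.57859371, 0.22266042]), 'tcp_rot': array([ 1.92705494e-01,  9.81256639e-01,  1.51216419e-05, -9.41051021e-06]), 'force': array([-0.80764465,  0.18354169,  0.29880307]), 'torque': array([ 0.01526395, -0.02422782, -0.0034692 ]), 'opening': 0.08757401844618608}
```

View pics/top0.png

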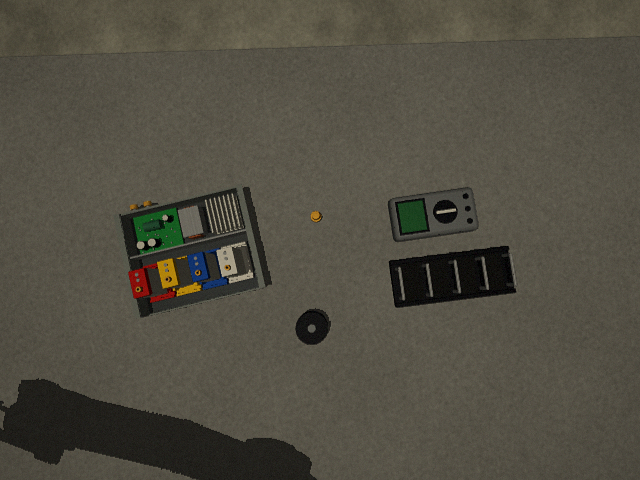

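View pics/side0.png

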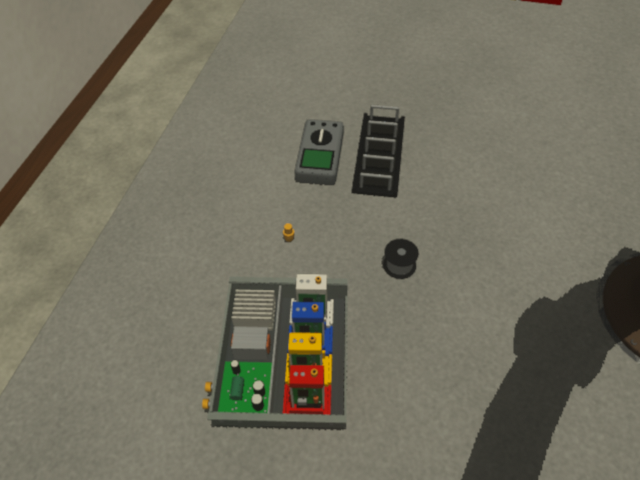

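The pictures show the row, left to right (+y to -y), as red, yellow, blue, white in the top view at about (144,282), (168,273), (198,265) and (229,261). The rack is at about (453,276). I'll zoom in for precise features.

```bash
python3 - <<'E'
import cv2
t=cv2.imread("pics/top0.png");s=cv2.imread("pics/side0.png")
def crop(im,x,y,w,h,k,n): cv2.imwrite(f"pics/{n}.png",cv2.resize(im[y:y+h,x:x+w],None,fx=k,fy=k,interpolation=cv2.INTER_CUBIC))
crop(t,115,180,160,140,5,"t_frame");crop(t,380,180,140,135,5,"t_rack")
crop(s,200,265,160,165,3.6,"s_frame");crop(s,340,95,75,110,5.4,"s_rack")
E
```

```text
(no output)
```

View pics/t_frame.png

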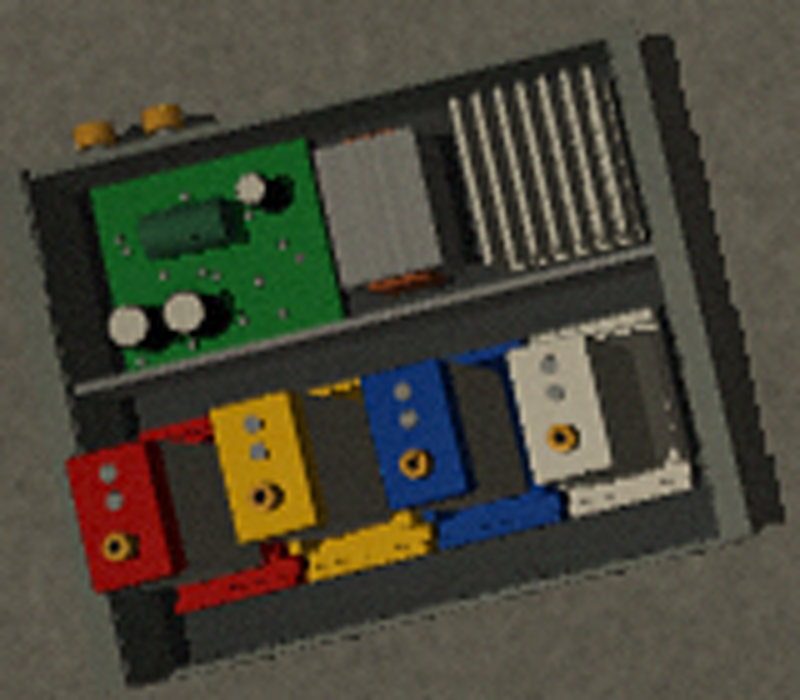

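View pics/t_rack.png

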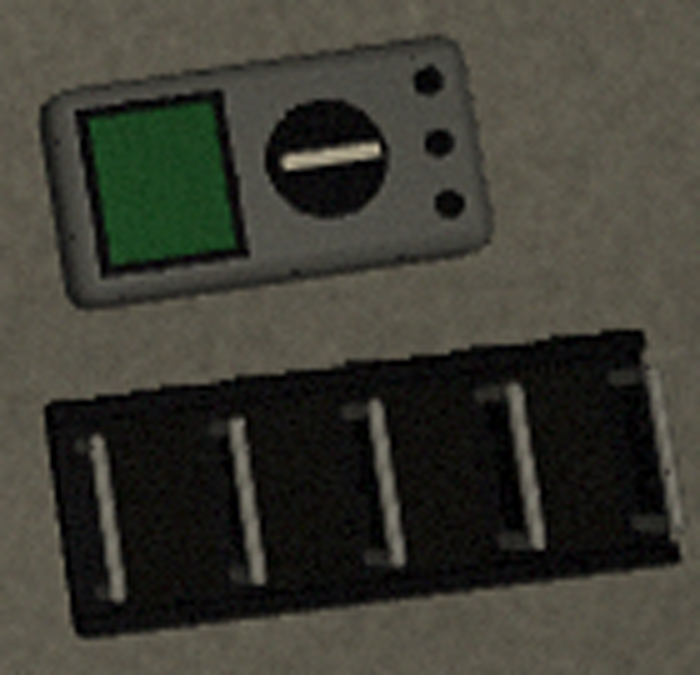

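View pics/s_frame.png

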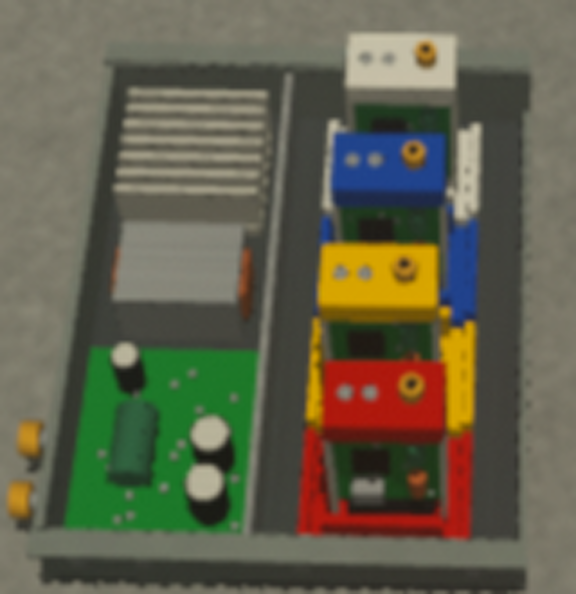

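View pics/s_rack.png

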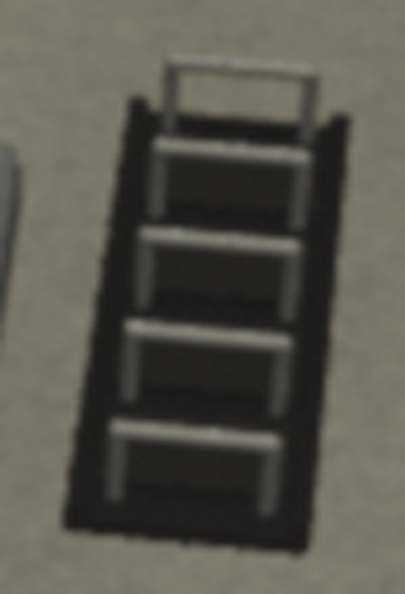

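```bash
cat > geo.py <<'E'
import numpy as np, cv2
from scipy.optimize import least_squares
from scipy.spatial.transform import Rotation as R
from workcell import manip
def proj(n,P):
    c=manip.calibration(n); f=240/np.tan(np.radians(c["vertical_fov"]/2))
    K=np.array([[f,0,c["cx"]],[0,f,c["cy"]],[0,0,1]])
    return cv2.projectPoints(np.atleast_2d(np.array(P,float)),c["rvec"],c["tvec"],K,None)[0].reshape(-1,2)
def T(p,L): # p x,y,yaw
    L=np.atleast_2d(L).astype(float); c,s=np.cos(p[2]),np.sin(p[2])
    return np.c_[p[0]+c*L[:,0]-s*L[:,1],p[1]+s*L[:,0]+c*L[:,1],L[:,2]]
def fit(obs,x0,free=3):
    # obs: list (cam, local pts, px)
    def r(p): return np.concatenate([(proj(n,T(p,L))-px).ravel() for n,L,px in obs])
    s=least_squares(r,x0,loss="soft_l1"); return s.x,r(s.x).reshape(-1,2)
E
cat > f1.py <<'E'
from geo import *
np.set_printoptions(precision=4,suppress=True)
tc=lambda a,ox,oy,k:(np.array(a,float)+.5)/k-.5+[ox,oy]
cols=["red","yellow","blue","white"]
top={"red":[(66,460),(144,444),(168,574),(97,592),(117,546)],"yellow":[(210,408),(288,392),(315,528),(240,544),(265,496)],
"blue":[(363,377),(440,360),(466,492),(392,509),(415,463)],"white":[(508,350),(583,334),(608,468),(533,483),(562,438)]}
side={"white":[(348,33),(457,35),(425,52)],"blue":[(335,132),(446,133),(413,152)],"yellow":[(321,243),(439,245),(404,267)],"red":[(325,361),(444,363),(411,384)]}
h,w=.022,.013
out={}
for c in cols:
    Lt=[(h,w,.1),(h,-w,.1),(-h,-w,.1),(-h,w,.1),(-.01,0,.108)]
    Ls=[(h,-w,.1),(-h,-w,.1),(-.01,0,.108)]
    o=[("top",Lt,tc(top[c],115,180,5)),("side",Ls,tc(side[c],200,265,3.6))]
    for nm,oo in(("both",o),("top",o[:1]),("side",o[1:])):
        p,r=fit(oo,[.6,.3,.2]); print(c,nm,p,abs(r).max().round(2))
        if nm=="both": out[c]=p
C=np.array([out[c] for c in cols]);d=np.diff(C[:,:2],axis=0);print("row",d, np.linalg.norm(d,axis=1),np.arctan2(d[:,0],-d[:,1]))
# rack: loop tops z .045
rt=[(95,440),(118,598),(235,423),(259,582),(375,404),(399,564),(514,386),(538,547)]
ys=[.096,.096,.048,.048,0,0,-.048,-.048]
rbt=[(46,402),(81,636),(680,560),(641,331)]
# side loop tops: right end (near robot,-x) from bottom (left, +y) up
rs=[(118,428),(275,441),(134,325),(285,341),(148,233),(294,245),(161,145),(304,155),(174,63),(312,72)]
yss=[.096,.096,.048,.048,0,0,-.048,-.048,-.096,-.096]
def rr(p):
    hx=p[3]
    a=proj("top",T(p,[((hx if i%2==0 else -hx),y,.045) for i,y in enumerate(ys)]))-tc(rt,380,180,5)
    b=proj("side",T(p,[((hx if i%2==0 else -hx),y,.043) for i,y in enumerate(yss)]))-tc(rs,340,95,5.4)
    return np.r_[a.ravel(),b.ravel()]
s=least_squares(rr,[.55,-.1,.1,.03],loss="soft_l1");print("rack",s.x);print(rr(s.x).reshape(-1,2).round(1).tolist())
def one(n,px,z):
    return least_squares(lambda q:(proj(n,[(q[0],q[1],z)])-px).ravel(),[.6,.1]).x
print("spool",one("top",[312.5,327.5],.038),"adapter",one("top",[316,215],.03))
E
python3 f1.py
```

```text
red both [0.5241 0.2817 0.233 ] 1.76
red top [0.5229 0.281  0.2183] 1.09
red side [0.526  0.2824 0.2265] 0.36
yellow both [0.5386 0.2355 0.2226] 1.52
yellow top [0.5375 0.2347 0.2076] 0.7
yellow side [0.5404 0.2365 0.2118] 0.38
blue both [0.5479 0.1868 0.2198] 1.46
blue top [0.547  0.1862 0.2031] 0.63
blue side [0.5494 0.1878 0.215 ] 0.29
white both [0.555  0.1407 0.2033] 1.42
white top [0.554  0.1401 0.182 ] 0.74
white side [0.5568 0.1414 0.2057] 0.38
row [[ 0.0145 -0.0462]
 [ 0.0092 -0.0487]
 [ 0.0071 -0.0462]] [0.0484 0.0495 0.0467] [0.3041 0.1876 0.1525]
rack [ 0.5223 -0.2419  0.1043  0.0265]
[[0.2, -0.1], [0.1, -0.8], [0.0, -0.4], [-0.1, -1.3], [-0.1, -0.2], [-0.1, -1.3], [-0.1, -0.2], [0.1, -1.5], [0.6, -0.0], [0.9, 0.3], [0.2, 0.6], [0.9, 0.2], [0.1, 0.2], [1.0, 0.4], [0.1, -0.1], [0.8, 0.3], [-0.1, -0.6], [0.9, -0.2]]
spool [0.4398 0.0067] adapter [ 0.6352 -0.0038]
```

```bash
cat >> geo.py <<'E'
MOD={"red":(.5241,.2817,.225),"yellow":(.5386,.2355,.214),"blue":(.5479,.1868,.211),"white":(.555,.1407,.200)}
RACK=(.5223,-.2419,.1043)
SLOT={c:(*T(RACK,[(0,y,0)])[0,:2],RACK[2]) for c,y in zip(MOD,(.072,.024,-.024,-.072))}
SGN=1
def quat(yaw,s=None):
    s=SGN if s is None else s
    y=s*np.array([np.cos(yaw),np.sin(yaw),0]);z=np.array([0,0,-1.]);x=np.cross(y,z)
    return R.from_matrix(np.c_[x,y,z]).as_quat()
OFF=.044
def P(p,z): return np.array([p[0],p[1],z])
E
python3 - <<'E'
from geo import *
np.set_printoptions(precision=2,suppress=True)
for s in(1,-1):
    for c in MOD:
        for p in(MOD[c],SLOT[c]):
            print(s,c,[manip.ik(P(p,z),quat(p[2],s)) for z in(.055,.20)])
E
```

```text
1 red [array([-0.77,  0.56,  0.27,  1.84, -0.2 ,  0.77, -0.17]), array([-0.81,  0.39,  0.32,  1.72, -0.14,  1.06, -0.23])]
1 red [array([-0.41,  0.64,  0.89,  2.  , -0.68,  0.83,  0.97]), array([-0.48,  0.4 ,  0.93,  1.87, -0.37,  1.06,  0.71])]
1 yellow [array([-0.73,  0.55,  0.31,  1.86, -0.24,  0.76, -0.07]), array([-0.76,  0.38,  0.35,  1.74, -0.15,  1.05, -0.14])]
1 yellow [array([-0.39,  0.75,  1.02,  1.95, -0.81,  0.93,  1.15]), array([-0.42,  0.47,  1.01,  1.82, -0.45,  1.1 ,  0.86])]
1 blue [array([-0.69,  0.55,  0.38,  1.88, -0.28,  0.76,  0.05]), array([-0.72,  0.37,  0.4 ,  1.76, -0.16,  1.05, -0.05])]
1 blue [array([-0.31,  0.8 ,  1.05,  1.89, -0.85,  0.98,  1.24]), array([-0.3 ,  0.52,  0.99,  1.76, -0.48,  1.12,  0.94])]
1 white [array([-0.65,  0.55,  0.42,  1.9 , -0.32,  0.76,  0.15]), array([-0.7 ,  0.36,  0.47,  1.78, -0.19,  1.05,  0.04])]
1 white [array([-0.16,  0.78,  0.94,  1.81, -0.77,  0.96,  1.22]), array([-0.14,  0.53,  0.87,  1.69, -0.44,  1.13,  0.96])]
-1 red [array([-0.33,  0.57, -0.33,  1.81,  0.25,  0.8 ,  2.58]), array([-0.38,  0.4 , -0.26,  1.69,  0.
[... 199 characters left out ...]
.79,  2.67]), array([-0.33,  0.38, -0.22,  1.71,  0.09,  1.07,  2.78])]
-1 yellow [array([-0.48,  0.92,  1.25,  1.95, -1.01,  1.09, -1.82]), array([-0.53,  0.62,  1.26,  1.83, -0.64,  1.19, -2.1 ])]
-1 blue [array([-0.21,  0.54, -0.27,  1.85,  0.2 ,  0.77,  2.76]), array([ 0.41,  0.67, -1.23,  1.69,  0.66,  1.27,  2.39])]
-1 blue [array([-0.38,  0.95,  1.24,  1.89, -1.02,  1.13, -1.76]), array([-0.42,  0.67,  1.26,  1.77, -0.68,  1.22, -2.01])]
-1 white [array([-0.15,  0.53, -0.24,  1.87,  0.17,  0.76,  2.85]), array([ 0.5 ,  0.66, -1.23,  1.7 ,  0.65,  1.26,  2.46])]
-1 white [array([-0.21,  0.83,  1.03,  1.82, -0.85,  1.01, -1.86]), array([-0.31,  0.73,  1.25,  1.7 , -0.72,  1.27, -1.93])]
```

```bash
cat >> geo.py <<'E'
def snap(tag):
    for n in("top","side"): cv2.imwrite(f"pics/{n}_{tag}.png",manip.grab_frame(n))
def go(pos,yaw,v=.25):
    try: manip.move_linear(pos,v=v,attitude=quat(yaw))
    except manip.IKError as e: print("IK",e,"-> movep"); manip.movep(pos,quat(yaw))
def st(t):
    s=manip.get_state(); print(t,round(s["clock"],1),s["position"].round(4),"F",s["force"].round(1),"op",round(s["opening"],4))
HI=.205
def pick(c,first=False):
    p=MOD[c]
    (manip.movep(P(p,HI),quat(p[2])) if first else go(P(p,HI),p[2]))
    if first: manip.gripper_to(.088)
    print("hit",manip.move_linear(P(p,.012+OFF),v=.12,threshold=15)); st("at")
    manip.gripper_to(.03,grip_force=20); st("grip")
    manip.move_linear(P(p,.05+OFF),v=.06); manip.move_linear(P(p,HI),v=.15); st("lifted")
def place(c):
    p=SLOT[c]; go(P(p,HI),p[2]); st("over")
def lower(c,dx=0,dy=0):
    p=SLOT[c]; q=P(p,0)+[dx,dy,0]
    manip.move_linear(q+[0,0,.022+OFF],v=.12)
    print("touch",manip.move_linear(q+[0,0,.004+OFF],v=.02,threshold=4)); st("down")
def release(c):
    manip.gripper_to(.088); st("open"); q=manip.get_state()["position"]
    manip.move_linear([q[0],q[1],.19],v=.15)
E
python3 - <<'E'
from geo import *
np.set_printoptions(suppress=True)
pick("red",True); place("red"); snap("red_over")
E
```

```text
hit False
at 4.5 [0.5246 0.2819 0.0567] F [-0.4  0.5 -0.2] op 0.0879
grip 5.3 [0.5242 0.2817 0.056 ] F [-0.1 -0.5 -0.2] op 0.0438
lifted 7.0 [0.5235 0.2815 0.204 ] F [ 0.2 -0.1 -2.8] op 0.0439
over 8.9 [ 0.5149 -0.1692  0.2049] F [-0.   0.9 -1.3] op 0.0437
```

```bash
python3 - <<'E'
import cv2,numpy as np
a=cv2.imread("pics/top_red_over.png")[170:330,340:540];b=cv2.imread("pics/side_red_over.png")[60:260,260:460]
cv2.imwrite("pics/m1.png",np.hstack([cv2.resize(a,(400,320)),cv2.resize(b,(400,320))]))
E
```

```text
(no output)
```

View pics/m1.png

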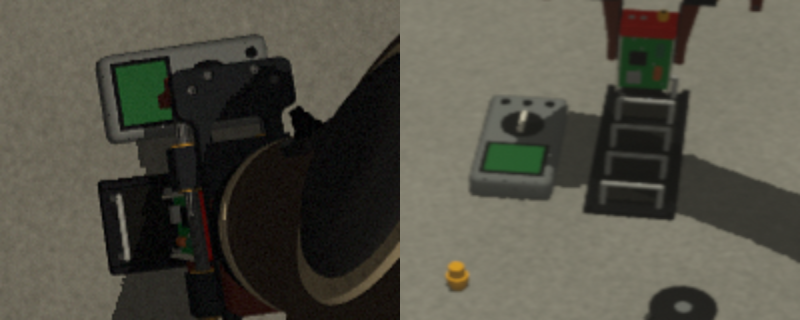

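The red module hangs straight in the jaws above the rack. At that height parallax shifts it in both views, so the fit stands and I'll lower it.

```bash
python3 - <<'E'
from geo import *
np.set_printoptions(suppress=True)
lower("red"); snap("red_down")
a=cv2.imread("pics/top_red_down.png")[220:320,370:530];b=cv2.imread("pics/side_red_down.png")[80:210,320:430]
cv2.imwrite("pics/m2.png",np.hstack([cv2.resize(a,(480,300)),cv2.resize(b,(300,300))]))
E
```

```text
touch True
down 11.0 [ 0.5149 -0.1703  0.0536] F [-0.  -0.1  3.4] op 0.0441
```

View pics/m2.png

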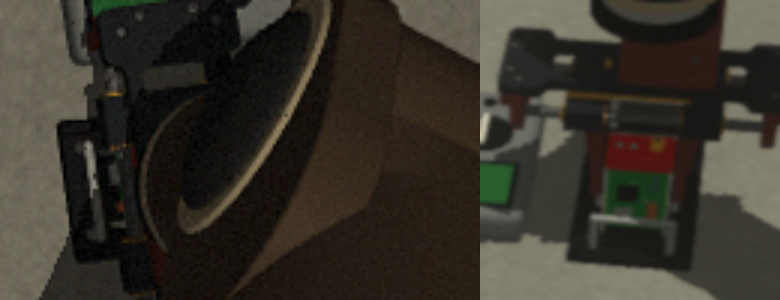

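The red module is behind the left-end loop, and its TCP height puts the underside at about 10 mm, which is the slot floor. Releasing it and checking.

```bash
python3 - <<'E'
from geo import *
np.set_printoptions(suppress=True)
release("red"); pick("yellow"); snap("y_lift")
a=cv2.imread("pics/top_y_lift.png")[170:330,370:530];b=cv2.imread("pics/side_y_lift.png")[80:210,320:430]
cv2.imwrite("pics/m3.png",np.hstack([cv2.resize(a,(400,400)),cv2.resize(b,(340,400))]))
cv2.imwrite("pics/m3b.png",np.hstack([cv2.imread("pics/top_y_lift.png")[150:350,100:300],cv2.imread("pics/side_y_lift.png")[240:440,190:390]]))
E
```

```text
open 11.9 [ 0.5142 -0.17    0.0533] F [-0.4  0.3  0.8] op 0.0876
hit False
at 16.1 [0.5391 0.2357 0.0567] F [ 0.1 -0.1  0.4] op 0.0878
grip 16.9 [0.5387 0.2355 0.056 ] F [-0.3 -0.1  0.2] op 0.0437
lifted 18.5 [0.538  0.2353 0.204 ] F [ 0.2  0.5 -2.7] op 0.0442
```

View pics/m3.png

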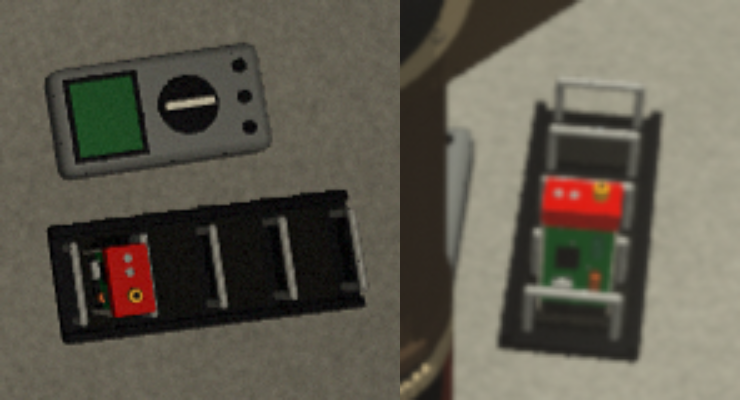

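View pics/m3b.png

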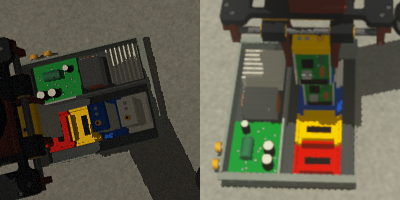

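Red stands upright in the leftmost slot (cap at about (422,282) in the top view). Yellow is up and hanging straight. I'll compare red's predicted cap position with the picture, then go on.

```bash
python3 - <<'E'
from geo import *
np.set_printoptions(suppress=True,precision=1)
p=SLOT["red"]
print(proj("top",T(p,[(0,0,.098),(-.01,0,.106)])), proj("side",T(p,[(0,0,.098),(-.01,0,.106)])))
print([d for d in manip.spot_in("top","module_red")][:2])
# image jack
print("jack img top",[370+136/2.5,170+296/2.5],"side",[320+601/340*110,80+190/400*130])
place("yellow"); lower("yellow"); release("yellow")
pick("blue"); snap("b_lift")
a=cv2.imread("pics/top_b_lift.png")[170:330,370:530];b=cv2.imread("pics/side_b_lift.png")[80:210,320:430]
cv2.imwrite("pics/m4.png",np.hstack([cv2.resize(a,(400,400)),cv2.resize(b,(340,400))]))
E
```

```text
[[421.8 281.1]
 [423.8 287.5]] [[379.7 143.3]
 [385.7 140.4]]
[{'at': [281.3, 418.1], 'confidence': 0.79}]
jack img top [424.4, 288.4] side [514.4411764705883, 141.75]
over 20.6 [ 0.5 -0.2  0.2] F [ 0.1 -0.8 -1.9] op 0.0439
touch True
down 22.6 [ 0.5 -0.2  0.1] F [0.5 0.3 3. ] op 0.0435
open 23.4 [ 0.5 -0.2  0.1] F [ 0.1 -0.7  0.1] op 0.088
hit False
at 27.6 [0.5 0.2 0.1] F [0.6 0.1 0.4] op 0.0884
grip 28.4 [0.5 0.2 0.1] F [ 0.7  0.2 -0.3] op 0.0438
lifted 30.1 [0.5 0.2 0.2] F [ 0.   0.2 -2.4] op 0.0437
```

View pics/m4.png

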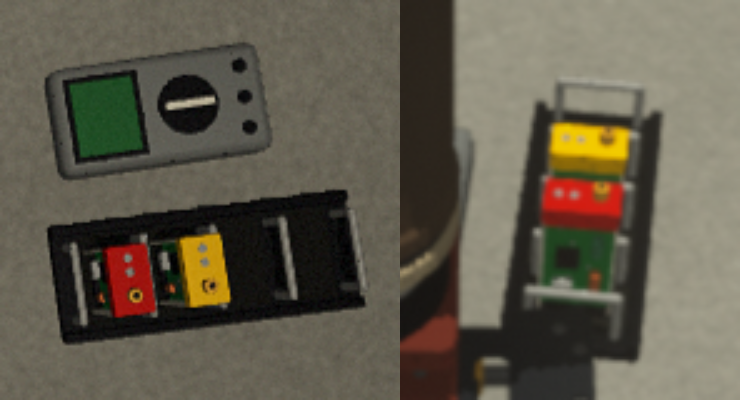

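Red and yellow stand upright in the first two slots, with caps at about (422,282) and (452,277). Red's jack lies within 1 px of the prediction in the top view. Next come blue and white.

```bash
python3 - <<'E'
from geo import *
np.set_printoptions(suppress=True,precision=4)
place("blue"); lower("blue"); release("blue")
pick("white"); snap("w_lift")
a=cv2.imread("pics/top_w_lift.png")[170:330,370:530];b=cv2.imread("pics/side_w_lift.png")[80:210,320:430]
cv2.imwrite("pics/m5.png",np.hstack([cv2.resize(a,(400,400)),cv2.resize(b,(340,400))]))
E
```

```text
over 32.1 [ 0.5251 -0.2645  0.2049] F [ 0.4 -0.4 -2.3] op 0.0437
touch True
down 34.0 [ 0.5249 -0.2658  0.0538] F [1.7 0.3 3.4] op 0.0439
open 34.9 [ 0.5242 -0.2653  0.0534] F [0.1 0.  0.2] op 0.088
hit False
at 39.1 [0.5555 0.1408 0.0567] F [ 0.1  0.4 -1.1] op 0.0877
grip 39.9 [0.555  0.1407 0.056 ] F [ 0.4 -0.3  0.3] op 0.0442
lifted 41.5 [0.5544 0.1406 0.204 ] F [-1.1  0.5 -1.9] op 0.0436
```

View pics/m5.png

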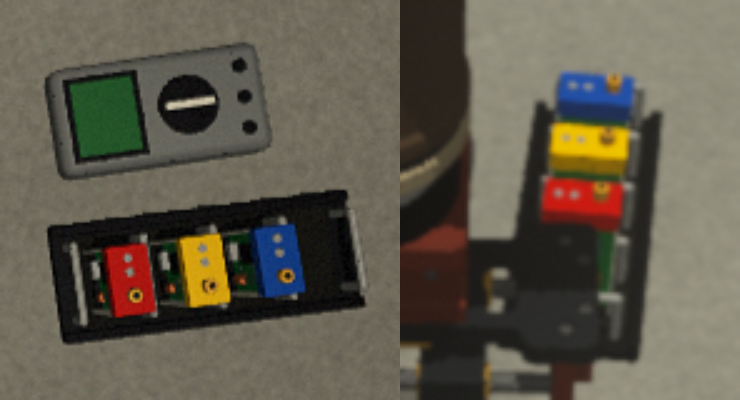

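Three modules now stand in order (blue's cap at about (481,274) in the top view). White is the last one.

```bash
python3 - <<'E'
from geo import *
np.set_printoptions(suppress=True,precision=4)
place("white"); lower("white"); release("white")
go([.40,.30,.25],.2); st("away"); manip.wait(.3); snap("end")
for c in MOD:
    print(c,proj("top",T(SLOT[c],[(0,0,.098)])).round(1),[(np.round(d["at"]),d["confidence"]) for d in manip.spot_in("top","module_"+c)][:1])
a=cv2.imread("pics/top_end.png");b=cv2.imread("pics/side_end.png")[80:280,250:450]
cv2.imwrite("pics/m6.png",np.hstack([cv2.resize(a[170:350,290:530],(480,360)),cv2.resize(b,(320,360))]))
E
```

```text
over 43.6 [ 0.5302 -0.3122  0.2049] F [-0.6  0.1 -1.5] op 0.0439
touch True
down 45.5 [ 0.5298 -0.3135  0.0538] F [-0.5  0.3  3.8] op 0.0438
open 46.4 [ 0.5292 -0.313   0.0534] F [-0.8  0.  -1.1] op 0.0878
away 50.1 [0.4003 0.2992 0.25  ] F [ 0.3 -0.2 -0.1] op 0.088
red [[421.8 281.1]] [(array([280., 420.]), 0.95)]
yellow [[451.8 277.3]] [(array([277., 446.]), 0.66)]
blue [[481.8 273.4]] [(array([275., 477.]), 0.97)]
white [[511.8 269.5]] [(array([270., 507.]), 0.86)]
```

View pics/m6.png

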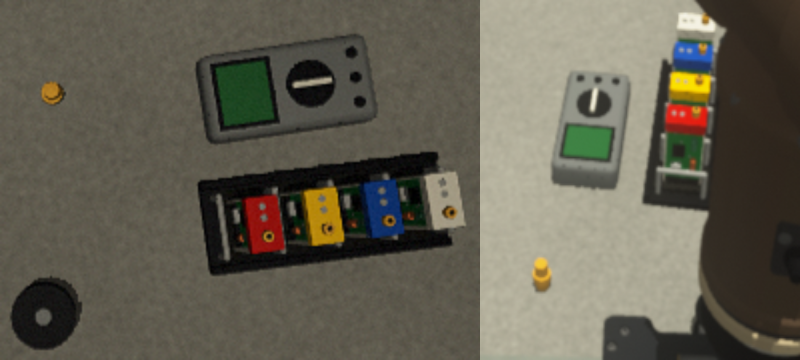

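All four modules stand upright in order. The adapter (316,216), spool (312,328) and meter are at the same pixels as at the start, so I'm handing in.

```bash
python3 - <<'E'
from workcell import manip
manip.hand_in(); print(manip.get_state()["clock"])
E
```

```text
the job is handed in; nothing more can be done
the job is handed in; nothing more can be done
```

All four modules are out of the radio and standing in the rack, one per slot, left to right red, yellow, blue, white as in the radio. The job was handed in just after 50 s on the robot's clock.

- **Setting down:** each module was lowered at 2 cm/s and stopped on first contact, with about 3–4 N at the wrist. For red, blue and white the tool height put the underside at 9.6–9.8 mm, against a slot floor of 10 mm. Yellow also stopped on contact, but its printed height was too coarse to check the same way.
- **Final picture:** all four stand upright and released, with the arm clear of them. The network found each module within about 6 px of where I expected it. That offset is mostly sideways and is in line with it also counting the visible side face.
- **Bystanders:** by eye in the top view, the adapter, spool and multimeter are where they started. In the last side view the arm hid the spool.

No check failed.

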